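# Refit the scraper blade of a bench-top dough sheeter

## Task

Fit the right scraper blade to the dough sheeter: of the three blades on the cutting board take the one with the notch in its long edge, and lay it flat on the sloping seat with that notch over the locating pin and its notched edge fully home against the ledge. Then slide the keeper all the way over the end of the blade to lock it in, and let go. Leave the other two blades and the ring cutter lying on the board where they are.

Things in the scene. Friction and masses are not known exactly. Their poses are not given: they have to be found in the camera images.
- blade: The scraper blade to fit: flat steel plate 56 mm (its x) by 100 mm (y), 4 mm thick, 0.17 kg, lying on the white cutting board. Origin: centre of its underside, z up. Notch in the middle of its long edge at -x. On its centre stands a black grip, 26 mm along x, 12 mm along y, reaching 4 to 34 mm above the underside: pinch it across its 12 mm.
- blade_notch (a point): Middle of the notch's mouth in the blade's long edge, at blade x = -28 mm, on the underside. The notch is open, 11 mm wide and 14 mm deep; its mouth widens to 18 mm over the outer 6 mm.
- seat: The blade's seat on the sheeter: flat fixed steel deck sloping 30 degrees. Origin: on its surface, where the blade's origin lies when home; axes as the blade's when home: x uphill, roughly away from the robot, y level along the blade, z square to the deck. The deck spans x -122 to 34 mm, y -140 to 140 mm; uphill of it a roller lies across, its top 8 mm above the deck, then a low housing.
- pin (a point): Foot of the locating pin on the deck, at seat x = -21 mm, y = 0. Round, 7 mm in diameter, 12.5 mm high with a domed top, square to the deck.
- ledge (a point): Middle of the ledge line on the deck, at seat x = -28 mm, y = 0. The ledge is two steel blocks, 6 mm high, 24 mm long, centred at seat y = -36 and +36 mm, with uphill faces on this line; the notched edge rests against both. Friction may hold a blade short of it on the slope.
- keeper (a joint): Sliding steel keeper at the seat's -y end, in m: 0 fully closed (covers the blade's last 10 mm), 0.042 fully open. It slides along the seat's y and closes toward +y. About 2 N moves it; it stays where left. Its plate, 36 mm (x) by 60 mm (y), is 6.5 to 10.5 mm above the deck and passes 2.5 mm over a blade lying flat.
- keeper_knob (a point): Centre of the top of the keeper's black upright knob, 40.5 mm above the deck along the seat's z. The knob is 26 mm along the seat's x, 12 mm along its y, and reaches 30 mm down to the keeper's plate. It is at seat x = 0, y = -70 mm minus the keeper's opening.
- blade_plain: Bystander: a blade of the same size with the same grip but no notch. Origin: centre of its underside.
- blade_end: Bystander: a blade of the same size with the same grip, whose notch is in a short end instead (11 mm wide, 14 mm deep). Origin: centre of its underside.
- cutter: Bystander: steel ring pastry cutter, 56 mm across, 40 mm high, on the cutting board. Origin: centre of its underside.
Things that resemble listed ones, but are neither listed nor needed, are in the scene too. Leave any brown or orange look-alike of the blade alone.

How it is judged:
On the way, in this order (a step that is already met when the one before it is completed fails the run):
1. the notched blade lies home on the seat, notch over the pin, with the keeper still open (x of blade in the frame of seat between -0.003 and 0.0035 m and y of blade in the frame of seat between -0.004 and 0.004 m and z of blade in the frame of seat between -0.0025 and 0.0025 m and angle between the x axis of blade and the x axis of seat, either way round below 0.06 rad and angle between the z axis of blade and the z axis of seat, either way round below 0.06 rad and value of joint keeper above 0.015 m), for 0.2 s.
2. the keeper is closed over the blade (x of blade in the frame of seat between -0.003 and 0.0035 m and y of blade in the frame of seat between -0.004 and 0.004 m and z of blade in the frame of seat between -0.0025 and 0.0025 m and angle between the x axis of blade and the x axis of seat, either way round below 0.06 rad and angle between the z axis of blade and the z axis of seat, either way round below 0.06 rad and value of joint keeper below 0.004 m), for 0.2 s.
At the end, for the whole second after the job is handed in: The blade lies at rest flat on the seat, notch over the pin, within 3 mm of home along the slope, 4 mm sideways, 2.5 mm in height and 0.06 rad; the keeper is within 4 mm of closed; the other two blades and the cutter are within 30 mm of where they were (all of step 2 and linear speed of blade below 0.02 m/s and distance of each of blade_plain, blade_end, cutter from where it was at the start of the episode below 0.03 m); the robot touches nothing.
It fails at once if one of the other blades or the cutter is moved more than 30 mm (distance of any of blade_plain, blade_end, cutter from where it was at the start of the episode above 0.03 m).
It also fails if it takes over 51 s, if anything falls off the work surface, if the arm or the gripper's body presses on something with over 40 N, if the wrist force passes 120 N, or if a joint passes its speed limit or range.

## Robot

A 7-joint arm with a two-finger parallel gripper is mounted at the origin on the work surface. World frame = base frame: x ahead of the robot, y to its left, z up, the work surface at z = 0. Lengths are in m, angles in rad, forces in N, time in s.
With the tool pointing down it reaches from about 0.4 to 0.875 m from the base axis. Payload 6.5 kg.
Tool frame: the origin (TCP) lies at the centre of the arm's flange, where the gripper is bolted on; the fingertips stand 173 mm ahead of it and the grasp point (between the pads) lies 155 mm ahead of it; z points along the fingers, y is the line along which they close (so a half turn about z gives the same grasp; the last joint's range is limited). The gripper opens to 85 mm and grips with 20 to 120 N. Pads are 22 mm wide; open, the fingers measure 114 mm over their backs; the gripper's body (76 mm by 85 mm) begins 54 mm behind the grasp point. The pads swing forward as they close: fully open they stand 13 mm farther back than shut.
Start: joints at [1.082, 0.536, -0.004, 1.538, 0.003, 1.067, -0.071], TCP at [0.267, -0.593, 0.405] pointing down, gripper open.
Joint ranges: [-2.7, 2.7], [-0.37, 2.16], [-1.27, 1.26], [0.24, 2.4], [-1.31, 4.45], [0.19, 1.91], [-2.76, 2.76]. Speed limits (rad/s): [2.39, 2.39, 3.14, 3.14, 3.14, 3.14, 3.14].

## Interface

Orientations are given as a unit quaternion [x, y, z, w].
In Python, from plant import get_obs, viewer, env gives the robot as it stands.
- The arm moves only by the tool servo_tool, never from a script. Its argument "commands" is a list of rows, each a list of 7 numbers: the finger opening in mm, from 0 to 85.4, then the shift along the tool's x, y, z in mm, then the turn, a rotation vector about the tool's x, y, z in degrees. In form: [[fingers, dx, dy, dz, ax, ay, az], ...]. A call has 1 to 8 rows; each row shifts and turns the commanded pose from where the row before left it, along the tool's axes as they then stand; what a row does not reach is not made up. A row lasts 1/12 s, in which the tool goes at most 41.7 mm and 7.16 degrees, less where a joint would pass 70% of its speed; a pose out of reach is approached as far as the arm can. A call is refused whole if a number of a shift passes 41.7 or a number of a turn 7.16, either way. A call with a gripper value outside its range is refused whole. The fingers move at their own pace and stop on an object; "squeeze" is the grip in N (left out, the last holds). Time passes only in rows, so rows that do not move let the fingers close. It gives the time, the measured TCP pose, the force, the opening and the grip force at its end, in the units of the state.
- get_obs(): the state, without advancing time (a new reading comes with each control period).
- viewer.capture(name): name is "scene" or "top" or "wrist"; returns a dict with "pixels" (400x640x3 uint8, blue, green, red), "camera_matrix" (3x3 intrinsics, pixels), "T" (4x4, takes a point from camera to world coordinates). Camera axes: x right, y up, looking along -z (the intrinsics and any distortion apply to the point x, -y, -z); pixel columns grow to the right and rows downward; lengths in m; the calibration is good to about 2 mm. A picture is of the moment at which its call begins. There is no depth.
- env.sign_off(): hands the job in; it is judged then, once.
The state is a dict: "time": time; "qpos": joint angles; "dq": joint speeds; "joint_efforts": joint torques, N m; "tool_pos": TCP position; "ee_rot": TCP orientation; "ft_force": force on the tool from outside, world axes, zero at the start; "moment": the same for the moment, N m; "grip_width": opening from 0.0 (shut) to 1.0 (fully open); "grasp_force": force on a finger pad.
Only numpy, scipy, OpenCV 4.12 (cv2) and the standard library are available. Lean on these libraries where they do the work, as an engineer would, in place of code of your own. Each camera call takes 0.05 s, during which the arm holds its last target. There are 200 camera calls.

## Working session

There is one attempt and no reset: what is moved stays moved. The work goes in short steps, Python scripts to look and compute and a tool call to move; the robot and the scene stay as the last step left them, time stands still between calls to the robot, and variables do not carry over. Pictures are saved under pics/ and viewed, at most 10 in all, crops included, and the job is handed in when it is done.

Besides the shell and the picture viewer there is one more tool, called after "Emit:" by a JSON object that holds its "api" and its "payload". servo_tool: Moves the arm, as the interface text tells. Its arguments: {"type":"object","properties":{"commands":{"type":"array"},"squeeze":{"type":"number"}},"required":["commands"]}

```bash
mkdir -p pics; python3 - <<'E'
from plant import get_obs, viewer, env
import cv2,pickle
o=get_obs();print(o)
for n in("scene","top"):
    c=viewer.capture(n);cv2.imwrite(f"pics/{n}0.png",c["pixels"]);pickle.dump(c,open(f"{n}0.pkl","wb"));print(c["camera_matrix"],c["T"],[k for k in c])
E
```

```text
{'time': 0.0, 'qpos': array([ 1.08180743,  0.5371879 , -0.00440713,  1.53887706,  0.00259346,
        1.06727881, -0.07121538]), 'dq': array([-1.13677050e-04,  6.48501787e-05,  3.71059590e-04,  6.64520098e-04,
        1.77554352e-03,  4.21444731e-04, -1.55446964e-04]), 'joint_efforts': array([-7.40620271e-04, -5.83414078e+01,  1.04877826e+00, -2.59104735e+01,
        1.24337256e-02,  9.65266430e-03,  1.21797689e-05]), 'tool_pos': array([ 0.26655277, -0.59247139,  0.40379749]), 'ee_rot': array([ 9.77736142e-01,  2.09836304e-01, -2.50190347e-04, -8.36120233e-04]), 'ft_force': array([-0.26753135,  0.61672626, -0.51720354]), 'moment': array([-2.16239946e-03, -6.10521262e-05, -1.51886356e-02]), 'grasp_force': 0.0, 'grip_width': 1.0047131580426463}
[[378.39570432   0.         321.60128598]
 [  0.         378.39570432 199.36427237]
 [  0.           0.           1.        ]] [[-0.84887742 -0.30748545  0.42995328  0.8732029 ]
 [ 0.52851969 -0.50697693  0.68091213  0.52867204]
 [ 0.00860583  0.80524971  0.59287339  0.67694547]
 [ 0.          0.          0.          1.        ]] ['pixels', 'camera_matrix', 'T']
[[371.45342066   0.         318.10037432]
 [  0.         371.45342066 200.79827119]
 [  0.           0.           1.        ]] [[ 0.01044929  0.98865008 -0.14987269  0.32289171]
 [-0.99994436  0.01011493 -0.00299304 -0.14074312]
 [-0.00144311  0.14989562  0.98870077  1.03872744]
 [ 0.          0.          0.          1.        ]] ['pixels', 'camera_matrix', 'T']
```

View pics/scene0.png

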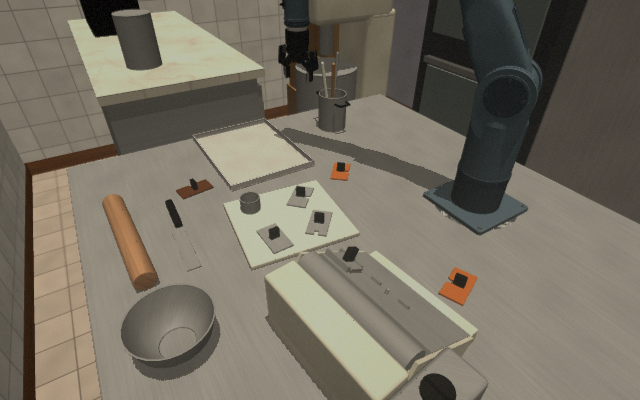

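View pics/top0.png

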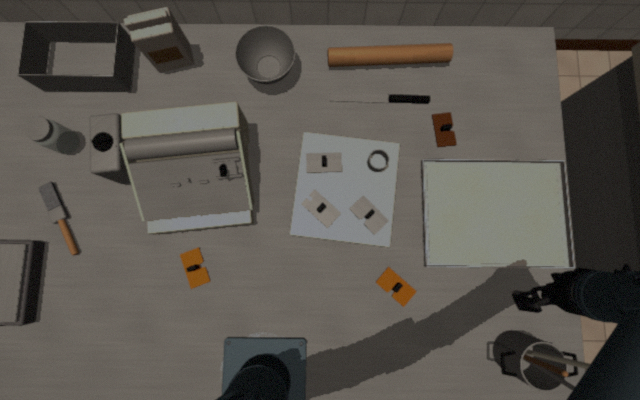

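The scene view shows the sheeter at the lower right of the board, and the board with three grey blades. In the top view the blades are at about (324,160), (321,208) and (369,214), the cutter at (378,160) and the seat near (190,180). Next I'll look at enlarged crops.

```bash
python3 - <<'E'
import cv2,numpy as np
t=cv2.imread("pics/top0.png");s=cv2.imread("pics/scene0.png")
r=lambda im,x,y,w,h,f:cv2.resize(im[y:y+h,x:x+w],None,fx=f,fy=f,interpolation=cv2.INTER_CUBIC)
a=r(t,290,130,114,120,5); b=r(t,110,95,150,140,5)
c=r(s,220,175,145,90,5.5)
cv2.imwrite("pics/a.png",np.hstack([r(t,290,140,100,100,4),r(t,150,140,100,100,4)]))
cv2.imwrite("pics/b.png",np.vstack([r(s,240,175,125,75,6)[:, :750],]))
cv2.imwrite("pics/c.png",r(s,325,235,130,90,6))
E
```

```text
(no output)
```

View pics/a.png

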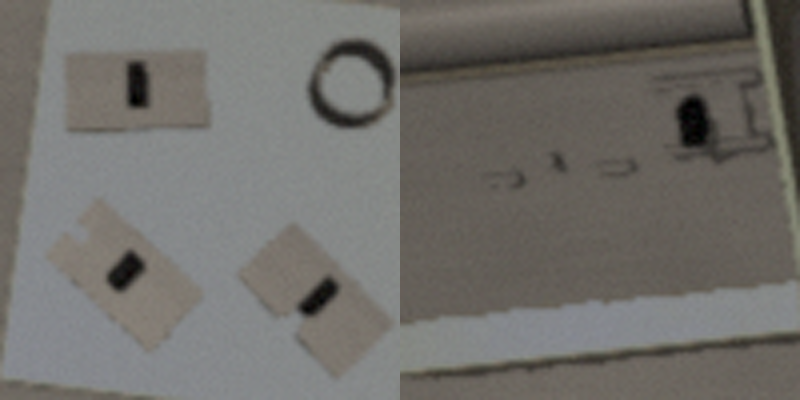

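View pics/b.png

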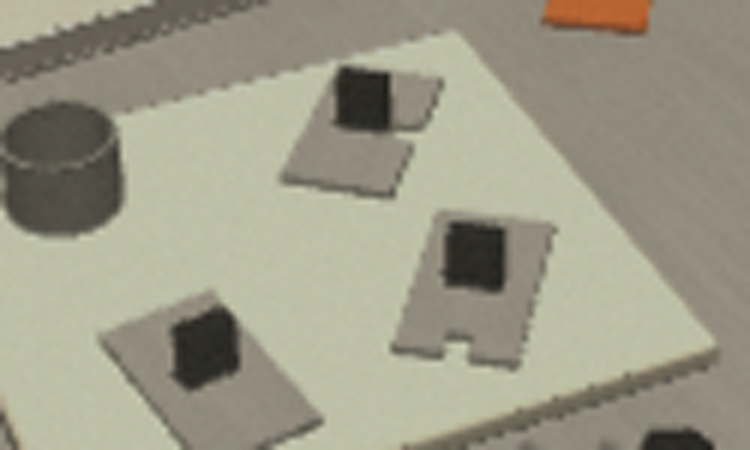

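View pics/c.png

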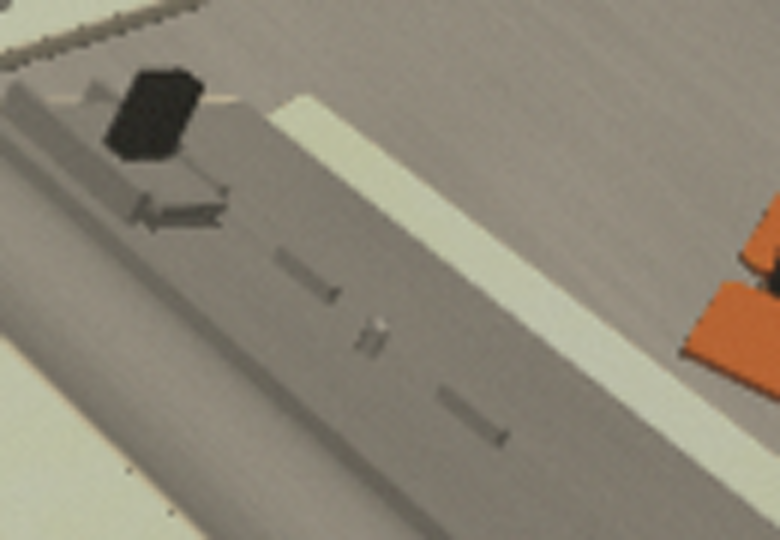

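Crop a shows the side-notched blade with corners at (295,222), (238,272), (338,378) and (395,325), and its notch mouth at (288,325). The blade in crop b at (360,130) agrees with this. Crops a and c also show the seat's pin, ledge blocks and knob. Next I'll fit both poses.

```bash
cat > h.py <<'E'
import numpy as np,cv2,pickle
from scipy.optimize import least_squares
from scipy.spatial.transform import Rotation as R
def proj(c,P):
    T=np.array(c["T"]);K=c["camera_matrix"]
    p=(np.atleast_2d(P)-T[:3,3])@T[:3,:3]
    q=p*[1,-1,-1]; q=q@K.T
    return q[:,:2]/q[:,2:]
def onplane(c,uv,z):
    T=np.array(c["T"]);K=c["camera_matrix"]
    d=np.linalg.inv(K)@np.array([uv[0],uv[1],1.])*[1,-1,-1]
    d=T[:3,:3]@d;o=T[:3,3];return o+d*(z-o[2])/d[2]
def pose(obs):
    return obs["tool_pos"],R.from_quat(obs["ee_rot"])
def seatR(yaw): return R.from_euler("z",yaw)*R.from_euler("y",-np.pi/6)
E
cat > fit0.py <<'E'
from h import *
t=pickle.load(open("top0.pkl","rb"));s=pickle.load(open("scene0.pkl","rb"))
cr=lambda p,f,o:(np.array(p)+.5)/f-.5+np.array(o)
A=lambda u,v:cr((u,v),4,(290,140)); A2=lambda u,v:cr((u-400,v),4,(150,140))
B=lambda u,v:cr((u,v),6,(240,175)); C=lambda u,v:cr((u,v),6,(325,235))
# blade: fit x,y,z,yaw with corners of top face (z=4mm)
mod=np.array([[-28,50,4],[28,50,4],[28,-50,4],[-28,-50,4],[-28,0,4]])/1e3
# top view: image up=+x,left=+y
top=[A(238,272),A(295,222),A(395,325),A(338,378),A(288,325)]
sc=[B(395,196),B(282,182),B(340,66),B(442,77),B(408,137)]
f=lambda p:(np.r_[proj(t,R.from_euler("z",p[3]).apply(mod)+p[:3])-top,proj(s,R.from_euler("z",p[3]).apply(mod)+p[:3])-sc]).ravel()
r=least_squares(f,[.35,-.27,.01,.8],loss="soft_l1");print("blade",r.x,np.degrees(r.x[3]));print(r.fun.reshape(-1,2).round(1).tolist())
def sm(op):return np.array([[-21,0,6],[-28,48,6],[-28,24,6],[-28,-24,6],[-28,-48,6],[0,-70-op,25.5]])/1e3
mt=[A2(558,161),A2(486,178),A2(523,175),A2(600,162),A2(636,160),A2(693,121)]
ms=[C(371,336),C(503,432),C(438,388),C(336,291),C(276,249),C(155,115)]
# top face uphill edges
def g(p):
    P=seatR(p[3]).apply(sm(p[4]))+p[:3]
    return np.r_[(proj(t,P)-mt),(proj(s,P)-ms)].ravel()
q=least_squares(g,[.45,.2,.15,0,42],loss="soft_l1",x_scale=[.01,.01,.01,.1,10]);print("seat",q.x,np.degrees(q.x[3]));print(q.fun.reshape(-1,2).round(1).tolist())
np.save("blade.npy",r.x);np.save("seat.npy",q.x)
from plant import get_obs
o=get_obs();print(R.from_quat(o["ee_rot"]).as_matrix().round(3))
E
python3 fit0.py
```

```text
blade [ 0.44087041 -0.27778053  0.01271709 -0.80106644] -45.89772618215731
[[-0.4, 0.8], [-0.2, -0.4], [0.2, -0.2], [0.0, 0.5], [-0.2, 0.6], [-1.2, 0.1], [-1.1, -0.6], [-0.5, -0.1], [-0.0, 0.7], [1.3, -0.1]]
seat [ 0.53471322  0.19466999  0.11722421  0.11929353 25.04409517] 6.835015648595733
[[-0.4, 0.1], [-0.6, 0.4], [-0.5, 0.2], [-0.9, 1.4], [-0.6, 0.9], [0.1, 0.4], [-0.3, 0.3], [-1.1, 0.1], [-0.1, -0.8], [-1.5, -0.1], [-0.2, -0.4], [-0.5, 0.8]]
[[ 0.912  0.41  -0.001]
 [ 0.41  -0.912  0.001]
 [-0.    -0.002 -1.   ]]
```

```bash
cat >> h.py <<'E'
def plan(p,Rt,n,grip,obs=None,dec=1,path=None):
    """rows from present measured pose to target, rounded; simulated end printed"""
    from plant import get_obs
    o=obs or get_obs();p0,R0=pose(o);p0=p0.copy();rows=[]
    ps,Rs=p0.copy(),R0
    for k in range(n):
        m=n-k
        d=Rs.inv().apply(p-ps)/m; w=np.degrees((Rs.inv()*Rt).as_rotvec())/m
        d=np.round(d*1e3,dec);w=np.round(w,dec+1)
        rows.append([grip]+d.tolist()+w.tolist())
        ps=ps+Rs.apply(d/1e3);Rs=Rs*R.from_rotvec(np.radians(w))
    for i in range(0,n,8): print(str(rows[i:i+8]).replace("-0.0,","0,").replace(" 0.0,"," 0,").replace("-0.0]","0]"))
    print("end",ps.round(4),"err mm",((p-ps)*1e3).round(2),np.degrees((Rs.inv()*Rt).magnitude()).round(2))
def downR(yaw): return R.from_euler("z",yaw)*R.from_euler("x",np.pi)
E
python3 - <<'E'
from h import *
from plant import viewer,get_obs
c=viewer.capture("wrist");p,Rr=pose(get_obs())
T=c["T"];print("cam in tool",Rr.inv().apply(T[:3,3]-p),(Rr.inv().as_matrix()@T[:3,:3]).round(2),c["camera_matrix"][0])
b=np.load("blade.npy")
plan(np.array([b[0],b[1],.300]),downR(b[3]),12,45)
E
```

```text
cam in tool [ 0.07629685 -0.00058608  0.03030309] [[ 0.    0.96  0.3 ]
 [ 1.   -0.    0.  ]
 [ 0.    0.3  -0.96]] [300.64478981   0.         319.62208094]
[[45, 24.0, -17.9, 8.7, -0.01, 0, 5.84], [45, 22.1, -20.3, 8.7, 0, 0, 5.84], [45, 19.9, -22.4, 8.7, 0, 0.01, 5.84], [45, 17.5, -24.4, 8.7, -0.01, 0, 5.84], [45, 14.9, -26.0, 8.7, 0, 0.01, 5.85], [45, 12.2, -27.4, 8.7, -0.01, 0, 5.84], [45, 9.3, -28.5, 8.7, 0, 0.01, 5.85], [45, 6.4, -29.3, 8.7, -0.01, 0, 5.84]]
[[45, 3.4, -29.8, 8.7, 0, 0.01, 5.85], [45, 0.3, -30.0, 8.6, -0.01, 0, 5.84], [45, -2.7, -29.8, 8.6, 0, 0.01, 5.85], [45, -5.8, -29.4, 8.7, -0.01, 0, 5.84]]
end [ 0.4409 -0.2778  0.3   ] err mm [-0.02 -0.01  0.  ] 0.01
```

```bash
python3 - <<'E'
from h import *
b=np.load("blade.npy")
plan(np.array([b[0],b[1],.300]),downR(b[3]+np.pi),16,45,dec=0)
E
```

```text
[[45, 18.0, -13.0, 7.0, 0, 0, -6.9], [45, 19.0, -11.0, 6.0, 0, 0, -6.9], [45, 21.0, -9.0, 7.0, 0, 0, -6.9], [45, 22.0, -6.0, 6.0, 0, 0, -6.9], [45, 22.0, -4.0, 7.0, 0, 0, -6.9], [45, 22.0, -1.0, 6.0, 0, 0, -6.9], [45, 22.0, 2.0, 7.0, 0, 0, -6.8], [45, 22.0, 4.0, 6.0, 0, 0, -6.9]]
[[45, 21.0, 7.0, 7.0, 0, 0, -6.8], [45, 21.0, 10.0, 6.0, 0, 0, -6.9], [45, 19.0, 12.0, 7.0, 0, 0, -6.8], [45, 18.0, 14.0, 6.0, 0, 0, -6.9], [45, 16.0, 16.0, 7.0, 0, 0, -6.8], [45, 14.0, 18.0, 6.0, 0, 0, -6.9], [45, 11.0, 20.0, 7.0, 0, 0, -6.8], [45, 9.0, 20.0, 6.0, 0, -0.1, -6.9]]
end [ 0.4406 -0.2779  0.3003] err mm [ 0.32  0.1  -0.28] 0.04
```

Emit:
{"api": "servo_tool", "payload": {"commands": [[45,18,-13,7,0,0,-6.9],[45,19,-11,6,0,0,-6.9],[45,21,-9,7,0,0,-6.9],[45,22,-6,6,0,0,-6.9],[45,22,-4,7,0,0,-6.9],[45,22,-1,6,0,0,-6.9],[45,22,2,7,0,0,-6.8],[45,22,4,6,0,0,-6.9]]}}

```text
time: 0.82
tool_pos: [0.3533, -0.4354, 0.3522]
ee_rot: [0.768, 0.64, -0.0, -0.0]
ft_force: [0.5, 0.4, 0.5]
grip_width: 0.53
grasp_force: 0.0
```

Emit:
{"api": "servo_tool", "payload": {"commands": [[45,21,7,7,0,0,-6.8],[45,21,10,6,0,0,-6.9],[45,19,12,7,0,0,-6.8],[45,18,14,6,0,0,-6.9],[45,16,16,7,0,0,-6.8],[45,14,18,6,0,0,-6.9],[45,11,20,7,0,0,-6.8],[45,9,20,6,0,0,-6.9]]}}

```text
time: 1.48
tool_pos: [0.4411, -0.2771, 0.3002]
ee_rot: [0.387, 0.922, 0.0, -0.0]
ft_force: [-0.4, -0.2, 0.5]
grip_width: 0.526
grasp_force: 0.0
```

```bash
python3 - <<'E'
from h import *
from plant import viewer,get_obs
c=viewer.capture("wrist");o=get_obs();print(o["time"],o["tool_pos"],o["qpos"],o["grip_width"])
pickle.dump(c,open("w1.pkl","wb"));b=np.load("blade.npy")
mod=np.array([[-28,50,4],[28,50,4],[28,-50,4],[-28,-50,4],[-28,0,4]])/1e3
print(proj(c,R.from_euler("z",b[3]).apply(mod)+b[:3]).round(1).tolist())
cv2.imwrite("pics/w1.png",c["pixels"])
E
```

```text
1.5333 [ 0.44299174 -0.2726005   0.29948337] [ 0.86492517  0.51936582 -0.50717403  1.93896031  0.34768551  0.77098806
  0.94971729] 0.5272185892440969
[[376.5, 164.9], [372.6, 225.8], [262.4, 225.1], [259.2, 164.1], [317.9, 164.5]]
```

View pics/w1.png

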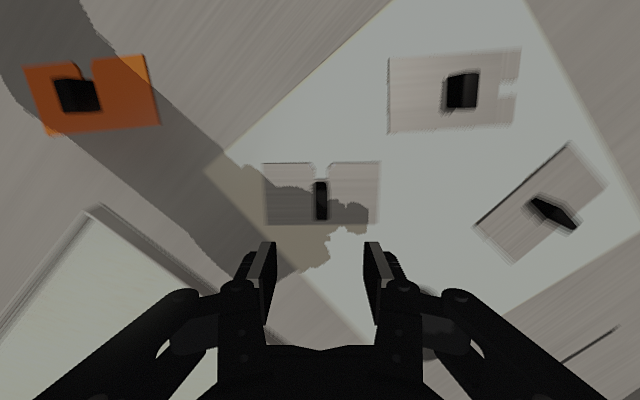

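The wrist view shows the notched blade, slightly blurred by motion. Its corners are at (263,163), (380,162), (380,223) and (265,224), and the notch is at (320,165), so the identity and orientation are right. I'll move down part way, let the arm settle and measure again.

Emit:
{"api": "servo_tool", "payload": {"commands": [[45,0,0,20,0,0,0],[45,0,0,20,0,0,0],[45,0,0,0,0,0,0],[45,0,0,0,0,0,0],[45,0,0,0,0,0,0]]}}

```text
time: 1.95
tool_pos: [0.441, -0.2785, 0.2614]
ee_rot: [0.39, 0.921, -0.0, 0.0]
ft_force: [0.5, -0.1, 0.3]
grip_width: 0.524
grasp_force: 0.0
```

```bash
python3 - <<'E'
from h import *
from plant import viewer,get_obs
c=viewer.capture("wrist");o=get_obs();print(o["time"],o["tool_pos"],o["ee_rot"],o["grip_width"])
pickle.dump(c,open("w2.pkl","wb"));b=np.load("blade.npy")
mod=np.array([[-28,50,4],[28,50,4],[28,-50,4],[-28,-50,4],[-28,0,4]])/1e3
q=proj(c,R.from_euler("z",b[3]).apply(mod)+b[:3]);print(q.round(1).tolist())
im=c["pixels"].copy();x,y=220,120
im=cv2.resize(im[y:y+150,x:x+200],None,fx=4,fy=4,interpolation=cv2.INTER_CUBIC)
cv2.imwrite("pics/w2.png",im)
E
```

```text
2.0 [ 0.44109776 -0.2785788   0.26170596] [ 3.89961339e-01  9.20830926e-01 -1.34220923e-04  7.36538891e-04] 0.530665239807162
[[387.4, 173.1], [382.6, 243.2], [254.9, 243.2], [250.0, 173.1], [318.7, 173.1]]
```

View pics/w2.png

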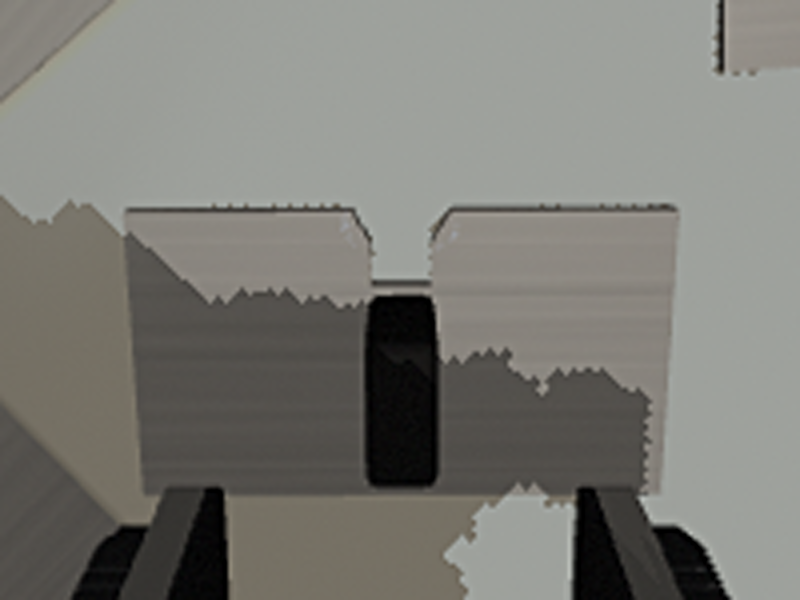

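The crop shows the blade corners at (126,211), (678,210), (660,494) and (143,495). That is within 1.5 px of the prediction, about 1 mm along tool y. I'll refit and descend.

```bash
python3 - <<'E'
from h import *
c=pickle.load(open("w2.pkl","rb"));b=np.load("blade.npy")
mod=np.array([[-28,50,4],[28,50,4],[28,-50,4],[-28,-50,4]])/1e3
uv=(np.array([[678,210],[660,494],[143,495],[126,211]])+.5)/4-.5+[220,120]
f=lambda p:(proj(c,R.from_euler("z",p[3]).apply(mod)+p[:3])-uv).ravel()
r=least_squares(f,b);print(r.x,np.abs(r.fun).max())
x=r.x;np.save("blade.npy",x)
plan(np.array([x[0],x[1],min(x[2],.0135)+.004+.005+.173]),downR(x[3]+np.pi),5,45,dec=0)
E
```

```text
[ 0.44092932 -0.27641834  0.01451307 -0.79947826] 0.4018198931563859
[[45, 0, 0, 13.0, 0, 0, 0], [45, 0, 0, 13.0, 0, 0, 0], [45, 1.0, 0, 13.0, 0, 0, 0], [45, 0, 1.0, 14.0, 0, 0, 0], [45, 1.0, 0, 13.0, 0, 0.1, -0.1]]
end [ 0.4405 -0.2765  0.1957] err mm [ 0.42  0.08 -0.2 ] 0.02
```

Emit:
{"api": "servo_tool", "payload": {"commands": [[45,0,0,13,0,0,0],[45,0,0,13,0,0,0],[45,1,1,13,0,0,0],[45,0,0,14,0,0,0],[45,1,0,13,0,0,0],[45,0,0,0,0,0,0],[30,0,0,0,0,0,0]], "squeeze": 60}}

```text
time: 2.58
tool_pos: [0.4399, -0.276, 0.1945]
ee_rot: [0.39, 0.921, 0.0, -0.001]
ft_force: [0.3, -0.1, -0.2]
grip_width: 0.402
grasp_force: 0.0
```

Emit:
{"api": "servo_tool", "payload": {"commands": [[20,0,0,0,0,0,0],[5,0,0,0,0,0,0],[0,0,0,0,0,0,0],[0,0,0,0,0,0,0],[0,0,0,0,0,0,0],[0,0,0,0,0,0,0]], "squeeze": 60}}

```text
time: 3.08
tool_pos: [0.4406, -0.2764, 0.1957]
ee_rot: [0.39, 0.921, -0.0, 0.001]
ft_force: [-0.7, 0.7, 7.3]
grip_width: 0.13
grasp_force: 59.5
```

```bash
cat >> h.py <<'E'
def seatT(s): return s[:3],seatR(s[3])
def toolseat(s,x,y,h):
    Rs=seatR(s[3]);return s[:3]+Rs.apply([x,y,h]),Rs*R.from_euler("z",np.pi)*R.from_euler("x",np.pi)
E
python3 - <<'E'
from h import *
from plant import get_obs
o=dict(get_obs());s=np.load("seat.npy");o["tool_pos"]=o["tool_pos"]+[0,0,.16]
p,Rt=toolseat(s,.004,0,.262);print(p)
plan(p,Rt,16,0,obs=o,dec=0)
E
```

```text
[0.40808372 0.17949185 0.34612287]
[[0, 22.0, 18.0, 1.0, -0.9, -1.7, -3.2], [0, 21.0, 20.0, 0, -0.9, -1.7, -3.2], [0, 20.0, 21.0, 0, -0.9, -1.7, -3.2], [0, 18.0, 22.0, 0, -0.9, -1.7, -3.2], [0, 17.0, 23.0, -1.0, -0.8, -1.7, -3.2], [0, 16.0, 24.0, -1.0, -0.9, -1.7, -3.2], [0, 15.0, 24.0, -1.0, -0.8, -1.7, -3.2], [0, 13.0, 25.0, -1.0, -0.9, -1.8, -3.2]]
[[0, 12.0, 26.0, -1.0, -0.8, -1.7, -3.2], [0, 10.0, 27.0, -1.0, -0.9, -1.7, -3.2], [0, 9.0, 27.0, 0, -0.8, -1.8, -3.3], [0, 7.0, 28.0, 0, -0.9, -1.7, -3.2], [0, 5.0, 28.0, 0, -0.8, -1.8, -3.3], [0, 4.0, 28.0, 0, -0.9, -1.7, -3.2], [0, 2.0, 28.0, 0, -0.8, -1.8, -3.3], [0, 1.0, 29.0, 1.0, -0.9, -1.7, -3.2]]
end [0.4082 0.1798 0.3466] err mm [-0.13 -0.3  -0.44] 0.05
```

Emit:
{"api": "servo_tool", "payload": {"commands": [[0,0,0,-10,0,0,0],[0,0,0,-20,0,0,0],[0,0,0,-30,0,0,0],[0,0,0,-35,0,0,0],[0,0,0,-35,0,0,0],[0,0,0,-30,0,0,0]]}}

```text
time: 3.58
tool_pos: [0.4398, -0.2758, 0.3574]
ee_rot: [0.39, 0.921, -0.0, 0.0]
ft_force: [0.9, -0.4, -2.1]
grip_width: 0.123
grasp_force: 58.4
```

Emit:
{"api": "servo_tool", "payload": {"commands": [[0,22,18,1,-0.9,-1.7,-3.2],[0,21,20,0,-0.9,-1.7,-3.2],[0,20,21,0,-0.9,-1.7,-3.2],[0,18,22,0,-0.9,-1.7,-3.2],[0,17,23,-1,-0.8,-1.7,-3.2],[0,16,24,-1,-0.9,-1.7,-3.2],[0,15,24,-1,-0.8,-1.7,-3.2],[0,13,25,-1,-0.9,-1.8,-3.2]]}}

```text
time: 4.25
tool_pos: [0.4228, -0.0466, 0.3514]
ee_rot: [0.172, 0.976, 0.009, 0.133]
ft_force: [0.6, 0.1, -1.3]
grip_width: 0.127
grasp_force: 58.5
```

Emit:
{"api": "servo_tool", "payload": {"commands": [[0,12,26,-1,-0.8,-1.7,-3.2],[0,10,27,-1,-0.9,-1.7,-3.2],[0,9,27,0,-0.8,-1.8,-3.3],[0,7,28,0,-0.9,-1.7,-3.2],[0,5,28,0,-0.8,-1.8,-3.3],[0,4,28,0,-0.9,-1.7,-3.2],[0,2,28,0,-0.8,-1.8,-3.3],[0,1,29,1,-0.9,-1.7,-3.2]]}}

```text
time: 4.92
tool_pos: [0.4071, 0.1812, 0.3467]
ee_rot: [-0.059, 0.964, 0.016, 0.259]
ft_force: [1.3, -0.6, -1.3]
grip_width: 0.122
grasp_force: 58.5
```

Emit:
{"api": "servo_tool", "payload": {"commands": [[0,0,0,0,0,0,0],[0,0,0,0,0,0,0],[0,0,0,0,0,0,0]]}}

```text
time: 5.17
tool_pos: [0.4074, 0.1795, 0.3462]
ee_rot: [-0.057, 0.965, 0.015, 0.257]
ft_force: [0.2, 0.3, -1.0]
grip_width: 0.126
grasp_force: 58.7
```

```bash
python3 - <<'E'
from h import *
from plant import viewer,get_obs
o=get_obs();print(o["time"],o["tool_pos"],o["qpos"],o["grip_width"])
s=np.load("seat.npy");p,Rr=pose(o);Rs=seatR(s[3])
print("tool in seat",Rs.inv().apply(p-s[:3])*1e3,(Rs.inv()*Rr).as_matrix().round(3).tolist())
c=viewer.capture("wrist");pickle.dump(c,open("w3.pkl","wb"))
P=np.array([[-21,0,0],[-21,0,12.5],[-28,48,6],[-28,24,6],[-28,-24,6],[-28,-48,6],[-28,48,0],[-28,-48,0]])/1e3
print(proj(c,Rs.apply(P)+s[:3]).round(1).tolist())
cv2.imwrite("pics/w3.png",cv2.resize(c["pixels"][100:320,180:460],None,fx=2.8,fy=2.8,interpolation=cv2.INTER_CUBIC)[:600])
E
```

```text
5.1667 [0.40738755 0.17952267 0.34618844] [-0.03943427  0.24974511 -0.61960048  2.27317967  1.14754946  0.41954104
  0.06041711] 0.12635219873124676
tool in seat [3.43734000e+00 1.13456393e-01 2.62400563e+02] [[-1.0, 0.001, -0.003], [0.001, 1.0, -0.0], [0.003, -0.0, -1.0]]
[[318.2, 173.0], [318.1, 176.6], [381.2, 165.6], [349.7, 165.7], [286.6, 165.7], [255.1, 165.8], [379.7, 164.2], [256.7, 164.3]]
```

View pics/w3.png

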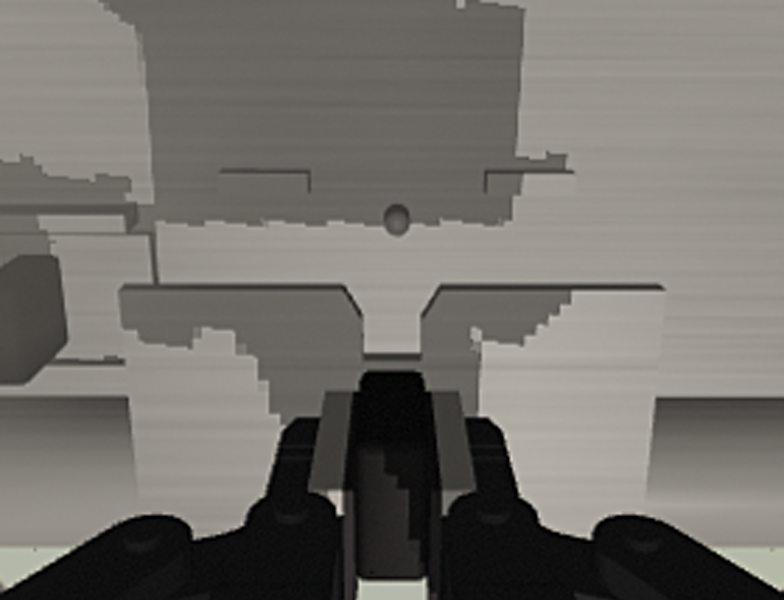

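The picture shows the blade held square, with its front top edge at about crop v=290 from u=121 to 664. The pin is centred at (397,218). The ledge blocks span u 220–310 and 485–573, with inner edges from v=172 to 192. Lateral error is about 1.5 mm and yaw error is zero. I'll refit.

```bash
python3 - <<'E'
from h import *
from plant import get_obs
c=pickle.load(open("w3.pkl","rb"));s=np.load("seat.npy");p,Rr=pose(get_obs());p0=p
cr=lambda L:(np.array(L,float)+.5)/2.8-.5+[180,100]
# blade in tool: blade x->-toolx, y->tooly, z->-toolz
m=np.array([[-28,-50,4],[-28,50,4],[-14,-5.5,4],[-14,5.5,4]])/1e3
uv=cr([[120,290],[664,290],[362,360],[421,360]])
F=lambda q:(proj(c,p+Rr.apply(m*[-1,1,-1]+q))-uv).ravel()
r=least_squares(F,[0,0,.182]);print("blade in tool",r.x*1e3,r.fun.round(1))
Rs=seatR(s[3])
m2=np.array([[-28,-24,6],[-28,24,6],[-21,0,9]])/1e3;uv2=cr([[310,192],[485,192],[397,219]])
m3=np.array([[0,-48,6],[0,48,6]])/1e3;uv3=cr([[220,172],[574,172]])
G=lambda q:np.r_[(proj(c,Rs.apply(m2+q[:3])+s[:3])-uv2).ravel(),(proj(c,Rs.apply(m3+q[:3]+[q[3],0,0])+s[:3])-uv3).ravel()]
g=least_squares(G,[0,0,0,-.036]);print("seat shift",g.x*1e3,g.fun.round(1))
g2=least_squares(lambda q:G([q[0],q[1],0,q[2]]),[0,0,-.036]);print("with z fixed",g2.x*1e3,g2.fun.round(1))
E
```

```text
blade in tool [ -1.27353353   1.56156141 181.45717925] [-0.1 -0.2 -0.1 -0.   0.2  0.1 -0.   0.1]
seat shift [  2.0678287    2.58186531  -0.65023365 -33.46895778] [-0.2 -0.  -0.  -0.1  0.1  0.1  0.1  0.1  0.  -0.1]
with z fixed [  1.93121422   2.57708875 -33.43882327] [-0.3 -0.   0.1 -0.1  0.1  0.1 -0.1  0.1  0.2 -0.1]
```

Emit:
{"api": "servo_tool", "payload": {"commands": [[0,-1.5,1,15,0,0,0],[0,0,0,20,0,0,0],[0,0,0,20,0,0,0],[0,0,0,12,0,0,0],[0,0,0,5,0,0,0],[0,0,0,2,0,0,0],[0,0,0,0,0,0,0],[0,0,0,0,0,0,0]]}}

```text
time: 5.88
tool_pos: [0.4454, 0.1854, 0.2833]
ee_rot: [-0.057, 0.964, 0.016, 0.258]
ft_force: [-1.0, 0.2, -1.6]
grip_width: 0.131
grasp_force: 58.8
```

Emit:
{"api": "servo_tool", "payload": {"commands": [[0,0,0,2,0,0,0],[0,0,0,2,0,0,0],[0,0,0,0,0,0,0],[0,0,0,0,0,0,0]]}}

```text
time: 6.22
tool_pos: [0.4473, 0.186, 0.2793]
ee_rot: [-0.057, 0.964, 0.016, 0.257]
ft_force: [-0.7, -0.1, -0.6]
grip_width: 0.128
grasp_force: 58.8
```

Emit:
{"api": "servo_tool", "payload": {"commands": [[0,0,0,1,0,0,0],[0,0,0,1,0,0,0],[0,0,0,0,0,0,0],[0,0,0,0,0,0,0]]}}

```text
time: 6.55
tool_pos: [0.4478, 0.1863, 0.2781]
ee_rot: [-0.058, 0.964, 0.016, 0.258]
ft_force: [-9.4, -2.8, 12.9]
grip_width: 0.128
grasp_force: 61.4
```

Emit:
{"api": "servo_tool", "payload": {"commands": [[0,0,0,1,0,0,0],[0,0,0,0,0,0,0],[0,0,0,0,0,0,0]]}}

```text
time: 6.8
tool_pos: [0.4476, 0.1863, 0.278]
ee_rot: [-0.058, 0.964, 0.016, 0.258]
ft_force: [-21.1, -6.8, 30.1]
grip_width: 0.125
grasp_force: 64.4
```

```bash
cat > st.py <<'E'
from h import *
from plant import viewer,get_obs
o=get_obs();s=np.load("seat.npy");p,Rr=pose(o);Rs=seatR(s[3])
x=Rs.inv().apply(p-s[:3])*1e3-[2.07,2.58,-.65]
print(o["time"],"tool in seat",x.round(2),"blade est",(x+[1.27,1.56,-181.46]).round(2),"F seat",Rs.inv().apply(o["ft_force"]).round(1),"M",Rs.inv().apply(o["moment"]).round(2),"rot",np.degrees((toolseat(s,0,0,0)[1].inv()*Rr).as_rotvec()).round(2))
E
python3 st.py
```

```text
6.8 tool in seat [  2.59  -0.52 183.6 ] blade est [3.86 1.04 2.14] F seat [-3.8 -4.2 36.9] M [-1.06  1.27 -0.1 ] rot [-0.04 -0.01 -0.03]
```

Emit:
{"api": "servo_tool", "payload": {"commands": [[0,0,-0.5,-1.5,0,0,0],[0,1,0,0,0,0,0],[0,1,0,0,0,0,0],[0,1,0,0,0,0,0],[0,0,0,0,0,0,0],[0,0,0,0,0,0,0]]}}

```text
time: 7.3
tool_pos: [0.4467, 0.1856, 0.2775]
ee_rot: [-0.057, 0.964, 0.016, 0.259]
ft_force: [-1.8, -0.6, 10.6]
grip_width: 0.13
grasp_force: 60.3
```

```bash
python3 st.py
```

```text
7.3 tool in seat [  1.43  -1.09 183.68] blade est [2.7  0.47 2.22] F seat [ 3.7 -0.4 10.1] M [-0.39 -0.16  0.03] rot [-0.06 -0.08  0.05]
```

Emit:
{"api": "servo_tool", "payload": {"commands": [[0,1,0,-0.3,0,0,0],[0,1,0,0,0,0,0],[0,1,0,0,0,0,0],[0,0,0,0,0,0,0],[0,0,0,0,0,0,0]]}}

```text
time: 7.72
tool_pos: [0.4444, 0.1853, 0.2762]
ee_rot: [-0.057, 0.964, 0.016, 0.259]
ft_force: [2.6, 0.0, 5.5]
grip_width: 0.129
grasp_force: 59.3
```

```bash
python3 st.py
```

```text
7.7167 tool in seat [ -1.2   -1.14 183.72] blade est [0.07 0.42 2.26] F seat [ 5.  -0.3  3.5] M [-0.22 -0.65  0.02] rot [-0.06 -0.09  0.09]
```

Emit:
{"api": "servo_tool", "payload": {"commands": [[0,1,0,0.3,0,0,0],[0,1,0,0,0,0,0],[0,1,0,0,0,0,0],[0,0,0,0,0,0,0],[0,0,0,0,0,0,0]]}}

```text
time: 8.13
tool_pos: [0.4436, 0.1853, 0.2758]
ee_rot: [-0.057, 0.963, 0.016, 0.261]
ft_force: [5.5, -0.9, 11.2]
grip_width: 0.126
grasp_force: 59.9
```

```bash
python3 st.py;  python3 - <<'E'
from h import *
from plant import viewer
c=viewer.capture("wrist");pickle.dump(c,open("w4.pkl","wb"))
cv2.imwrite("pics/w4.png",cv2.resize(c["pixels"][130:280,210:410],None,fx=4,fy=4,interpolation=cv2.INTER_CUBIC))
E
```

```text
8.1333 tool in seat [ -2.05  -1.06 183.79] blade est [-0.78  0.5   2.33] F seat [10.2 -1.5  7. ] M [-0.31 -1.7   0.02] rot [-0.02 -0.35  0.12]
```

View pics/w4.png

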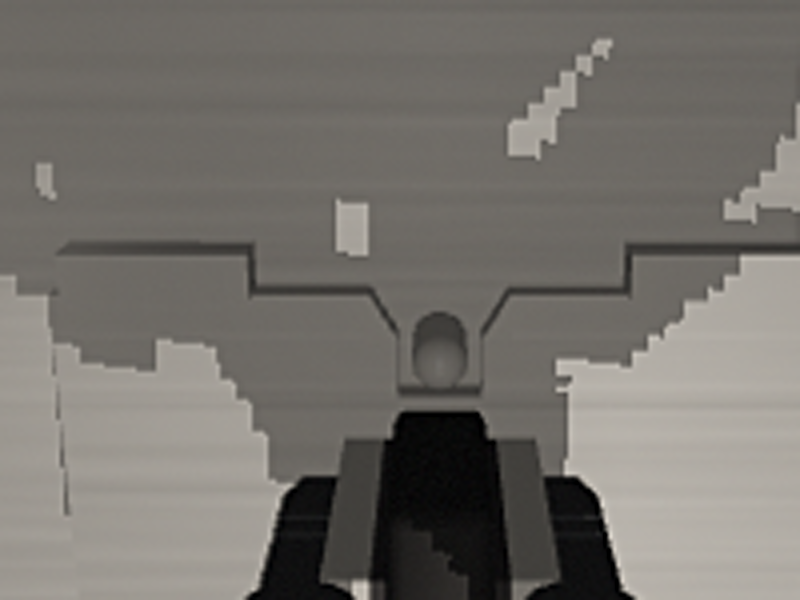

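The pin sits centred in the notch at (440,350) and the notched edge meets both ledge blocks with no gap, so the blade is home. I'll ease the push and release.

Emit:
{"api": "servo_tool", "payload": {"commands": [[0,-1,0,0,0,0,0],[0,-0.8,0,0,0,0,0],[0,0,0,0,0,0,0],[15,0,0,0,0,0,0],[20,0,0,0,0,0,0],[25,0,0,0,0,0,0],[28,0,0,0,0,0,0],[28,0,0,0,0,0,0]]}}

```text
time: 8.85
tool_pos: [0.4416, 0.1848, 0.2739]
ee_rot: [-0.058, 0.965, 0.016, 0.257]
ft_force: [0.1, 0.1, -0.1]
grip_width: 0.325
grasp_force: 0.0
```

Emit:
{"api": "servo_tool", "payload": {"commands": [[28,0,0,-8,0,0,0],[28,0,0,-15,0,0,0],[28,0,0,-25,0,0,0],[28,0,0,-25,0,0,0],[28,0,0,0,0,0,0],[28,0,0,0,0,0,0],[28,0,0,0,0,0,0]]}}

```text
time: 9.43
tool_pos: [0.406, 0.1802, 0.3373]
ee_rot: [-0.057, 0.964, 0.016, 0.257]
ft_force: [-0.2, -0.5, -0.2]
grip_width: 0.328
grasp_force: 0.0
```

```bash
python3 st.py;  python3 - <<'E'
from h import *
from plant import viewer
c=viewer.capture("wrist");pickle.dump(c,open("w5.pkl","wb"))
cv2.imwrite("pics/w5.png",cv2.resize(c["pixels"][130:330,150:410],None,fx=3,fy=3,interpolation=cv2.INTER_CUBIC))
E
```

```text
9.4333 tool in seat [ -4.19  -1.64 255.98] blade est [-2.92 -0.08 74.52] F seat [-0.4 -0.4 -0. ] M [-0.    0.52 -0.01] rot [-0.06  0.12  0.04]
```

View pics/w5.png

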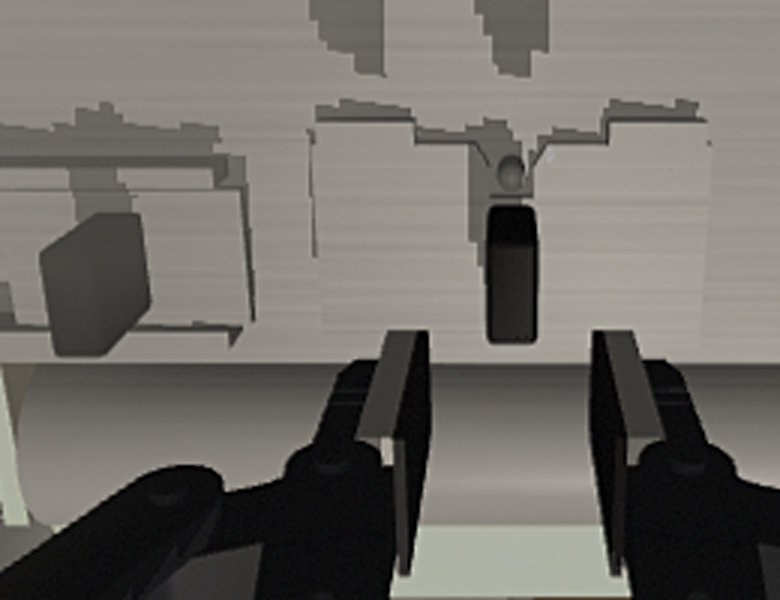

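The blade stayed home after release, with the pin in the notch and the edge on both ledges. The knob is at left, crop u 40–150. I'll compute the keeper opening.

```bash
python3 - <<'E'
from h import *
from plant import get_obs
c=pickle.load(open("w5.pkl","rb"));s=np.load("seat.npy");Rs=seatR(s[3]);p,Rr=pose(get_obs())
cr=lambda L:(np.array(L,float)+.5)/3-.5+[150,130]
import itertools
# blade home: grip top face corners front/back not used; block outer corners and notch end
m=np.array([[-28,-24,4],[-28,24,4],[-14,-5.5,4],[-14,5.5,4],[-28,-50,4],[-28,50,4]])/1e3
uv=cr([[416,144],[606,144],[491,197],[533,197],[315,144],[708,144]])[:4]
q=least_squares(lambda q:(proj(c,Rs.apply(m[:4]+q)+s[:3])-uv).ravel(),[0,0,0]);print("shift",q.x*1e3,q.fun.round(1))
S=s[:3]+Rs.apply(q.x)
t=Rs.inv().apply(p-S)*1e3;print("tool in seat (cam-based)",t.round(1))
for op in (20,25,30,35):
    K=np.array([[x,-70-op+y,z] for x in(-13,13) for y in(-6,6) for z in(10.5,40.5)])/1e3
    E=np.array([[x,-40-op,10.5] for x in(-18,18)])/1e3
    f=lambda P:((proj(c,Rs.apply(P)+S)-[150,130]+.5)*3-.5).round()
    k=f(K);print(op,k.min(0),k.max(0),f(E).tolist(),k.tolist())
E
```

```text
shift [ 3.10722672  2.62714844 -1.60479624] [ 0.2  0.   0.1 -0.  -0.3  0.  -0.   0. ]
tool in seat (cam-based) [ -5.4  -1.7 256.6]
20 [ 74. 209.] [188. 357.] [[271.0, 189.0], [282.0, 322.0]] [[129.0, 209.0], [74.0, 249.0], [177.0, 209.0], [128.0, 249.0], [141.0, 304.0], [90.0, 357.0], [188.0, 304.0], [143.0, 357.0]]
25 [ 51. 209.] [168. 357.] [[251.0, 189.0], [262.0, 322.0]] [[109.0, 209.0], [51.0, 249.0], [157.0, 209.0], [106.0, 249.0], [122.0, 305.0], [68.0, 357.0], [168.0, 304.0], [121.0, 357.0]]
30 [ 28. 209.] [149. 357.] [[231.0, 189.0], [243.0, 322.0]] [[89.0, 209.0], [28.0, 250.0], [137.0, 209.0], [83.0, 249.0], [103.0, 305.0], [46.0, 357.0], [149.0, 304.0], [99.0, 357.0]]
35 [  5. 209.] [130. 357.] [[211.0, 189.0], [224.0, 322.0]] [[69.0, 209.0], [5.0, 250.0], [117.0, 209.0], [60.0, 249.0], [83.0, 305.0], [24.0, 357.0], [130.0, 305.0], [77.0, 357.0]]
```

Emit:
{"api": "servo_tool", "payload": {"commands": [[32,-2,-30,0,0,0,0],[32,-2,-34,0,0,0,0],[32,0,-34,0,0,0,0],[32,0,0,10,0,0,0],[32,0,0,10,0,0,0],[32,0,0,0,0,0,0],[32,0,0,0,0,0,0]], "squeeze": 25}}

```text
time: 10.07
tool_pos: [0.4307, 0.0848, 0.3211]
ee_rot: [-0.058, 0.965, 0.016, 0.256]
ft_force: [-0.1, 1.0, 0.8]
grip_width: 0.377
grasp_force: 0.0
```

```bash
python3 st.py;  python3 - <<'E'
from h import *
from plant import viewer
c=viewer.capture("wrist");pickle.dump(c,open("w6.pkl","wb"))
im=c["pixels"];g=im.max(2)
# dark rows profile of knob: columns of dark pixels on several rows above finger area
for v in range(150,260,10):
    d=np.where(g[v,260:400]<45)[0]+260; print(v,(d.min(),d.max(),len(d)) if len(d) else None)
E
```

```text
10.0667 tool in seat [ -0.87 -99.28 235.34] blade est [  0.4  -97.72  53.88] F seat [0.4 1.  0.7] M [ 0.03  0.52 -0.03] rot [-0.11  0.28  0.02]
150 None
160 None
170 None
180 None
190 (np.int64(389), np.int64(389), 1)
200 None
210 (np.int64(313), np.int64(330), 18)
220 (np.int64(313), np.int64(387), 20)
230 (np.int64(313), np.int64(332), 19)
240 (np.int64(313), np.int64(331), 19)
250 (np.int64(265), np.int64(375), 47)
```

Emit:
{"api": "servo_tool", "payload": {"commands": [[32,0,1,15,0,0,0],[32,0,0,15,0,0,0],[32,0,0,12,0,0,0],[32,0,0,2,0,0,0],[32,0,0,0,0,0,0],[20,0,0,0,0,0,0],[8,0,0,0,0,0,0],[5,0,0,0,0,0,0]], "squeeze": 25}}

```text
time: 10.78
tool_pos: [0.4522, 0.0886, 0.2846]
ee_rot: [-0.058, 0.964, 0.016, 0.258]
ft_force: [-1.2, 0.6, 2.7]
grip_width: 0.134
grasp_force: 29.3
```

Emit:
{"api": "servo_tool", "payload": {"commands": [[0,0,0,0,0,0,0],[0,0,0,0,0,0,0],[0,0,4,0,0,0,0],[0,0,5,0,0,0,0],[0,0,5,0,0,0,0],[0,0,4,0,0,0,0],[0,0,0,0,0,0,0],[0,0,0,0,0,0,0]], "squeeze": 25}}

```text
time: 11.45
tool_pos: [0.4501, 0.1065, 0.2845]
ee_rot: [-0.058, 0.964, 0.016, 0.258]
ft_force: [-4.4, -0.6, 5.9]
grip_width: 0.136
grasp_force: 30.0
```

```bash
python3 st.py
```

```text
11.45 tool in seat [ -0.23 -80.08 192.78] blade est [  1.04 -78.52  11.32] F seat [-0.9 -0.1  7.4] M [-0.05  0.69 -0.09] rot [-0.09  0.07  0.02]
```

Emit:
{"api": "servo_tool", "payload": {"commands": [[0,0,3,0,0,0,0],[0,0,3,0,0,0,0],[0,0,2,0,0,0,0],[0,0,1.5,0,0,0,0],[0,0,1,0,0,0,0],[0,0,0,0,0,0,0],[0,0,0,0,0,0,0]]}}

```text
time: 12.03
tool_pos: [0.449, 0.1158, 0.2845]
ee_rot: [-0.057, 0.964, 0.015, 0.258]
ft_force: [-4.6, -3.0, 8.1]
grip_width: 0.136
grasp_force: 30.2
```

```bash
python3 st.py
```

```text
12.0333 tool in seat [ -0.24 -70.74 192.76] blade est [  1.03 -69.18  11.3 ] F seat [-0.2 -2.4  9.5] M [-0.63  0.71 -0.03] rot [0.07 0.06 0.09]
```

Almost closed. I'll push on until the stop is felt.

Emit:
{"api": "servo_tool", "payload": {"commands": [[0,0,1,0,0,0,0],[0,0,1,0,0,0,0],[0,0,0,0,0,0,0],[0,0,0,0,0,0,0]]}}

```text
time: 12.37
tool_pos: [0.4489, 0.1164, 0.2845]
ee_rot: [-0.056, 0.964, 0.014, 0.258]
ft_force: [-6.6, -8.0, 9.8]
grip_width: 0.137
grasp_force: 30.6
```

```bash
python3 st.py
```

```text
12.3667 tool in seat [ -0.27 -70.04 192.73] blade est [  1.   -68.48  11.27] F seat [-1.6 -7.2 12.3] M [-1.4   0.69  0.02] rot [0.26 0.05 0.17]
```

The force now rises to 7 N with little travel, so this is the stop. I'll ease off, release and retract.

Emit:
{"api": "servo_tool", "payload": {"commands": [[0,0,-1,0,0,0,0],[0,0,0,0,0,0,0],[15,0,0,0,0,0,0],[20,0,0,0,0,0,0],[26,0,0,0,0,0,0],[28,0,0,0,0,0,0],[28,0,0,-5,0,0,0],[28,0,0,-15,0,0,0]]}}

```text
time: 13.03
tool_pos: [0.4391, 0.1165, 0.3004]
ee_rot: [-0.057, 0.965, 0.016, 0.256]
ft_force: [-0.1, -0.4, 0.8]
grip_width: 0.328
grasp_force: 0.0
```

Emit:
{"api": "servo_tool", "payload": {"commands": [[28,0,0,-20,0,0,0],[28,0,0,-20,0,0,0],[28,0,0,-10,0,0,0],[28,0,0,0,0,0,0],[28,0,0,0,0,0,0],[28,0,0,0,0,0,0]]}}

```text
time: 13.53
tool_pos: [0.4146, 0.1133, 0.3443]
ee_rot: [-0.057, 0.965, 0.016, 0.257]
ft_force: [-0.6, -0.2, -0.8]
grip_width: 0.327
grasp_force: 0.0
```

```bash
python3 - <<'E'
from h import *
from plant import viewer,get_obs
c=viewer.capture("wrist");pickle.dump(c,open("w7.pkl","wb"));o=get_obs();print(o["time"],o["ft_force"])
s=np.load("seat.npy");Rs=seatR(s[3]);S=s[:3]+Rs.apply(np.array([3.11,2.63,-1.6])/1e3)
g=cv2.cvtColor(c["pixels"],cv2.COLOR_BGR2GRAY)
# expected pixels: home notch bottom corners, blade grip top, keeper edge (op=0), knob
f=lambda L:proj(c,Rs.apply(np.array(L)/1e3)+S).round(1).tolist()
print("notch",f([[-14,-5.5,4],[-14,5.5,4],[-28,0,4]]),"grip top",f([[-13,-6,34],[-13,6,34],[13,6,34]]),"knob top",f([[-13,-76,40.5],[-13,-64,40.5]]),"plate edge",f([[-18,-40,10.5],[18,-40,10.5]]))
r=lambda c0:g[c0[0]:c0[1],c0[2]:c0[3]]
for k,(v0) in {"knobrow":215,"knobrow2":225}.items():
    d=np.where(g[v0]<40)[0];print(k,[ (int(a[0]),int(a[-1])) for a in np.split(d,np.where(np.diff(d)>1)[0]+1) if len(a)>2])
im=c["pixels"][130:330,230:490]
old=pickle.load(open("w5.pkl","rb"))["pixels"][130:330,150:410]
# notch locating: compare patch around pin/notch with the earlier home view
tmp=old[30:75,135:205].copy()
res=cv2.matchTemplate(c["pixels"],tmp,cv2.TM_CCOEFF_NORMED);print("old loc",(285,160),"now",cv2.minMaxLoc(res)[1::2])
c5=pickle.load(open("w5.pkl","rb"));print("predicted shift",(proj(c,Rs.apply([-.02,0,.004])+S)-proj(c5,Rs.apply([-.02,0,.004])+S)))
cv2.imwrite("pics/w7.png",cv2.resize(im,None,fx=3,fy=3))
E
```

```text
13.5833 [ 0.04795172 -0.12598269 -0.79432778]
notch [[398.6, 188.5], [412.6, 188.5], [407.1, 171.0]] grip top [[408.8, 201.3], [426.1, 201.2], [422.4, 235.7]] knob top [[307.4, 204.3], [325.3, 204.3]] plate edge [[356.0, 185.7], [354.4, 229.4]]
knobrow [(308, 321), (398, 425)]
knobrow2 [(308, 321), (402, 424)]
old loc (285, 160) now (0.8846157789230347, (373, 153))
predicted shift [[86.08152577 -6.77352218]]
```

The numbers agree with a home blade and a closed keeper: the notch patch is within about 2 px of prediction, and the knob is at columns 308–321 against an expected 307–325. The arm is clear, so I'm handing in.

```bash
python3 -c "
from plant import env
print(env.sign_off())"
```

```text
the job is handed in; nothing more can be done
None
```

I fitted the notched blade home on the seat with its notch over the pin, slid the keeper to its stop, let go and handed the job in at about 13.6 s; the sign-off returned no verdict.

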